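Latch the two-part mould box shut

TASK

Close the mould box with its draw latch: lift the latch's loop over the keeper, let its cross-bar drop into the keeper's slot so that it hooks behind the lip, then swing the lever over until it snaps down fully home and the end half is drawn up tight. Feel for the slot gently, putting no more than about 15 N on the keeper and 25 N on the lever, and leave the things lying around untouched.

Things in the scene. Friction and masses are not known exactly. Their poses are not given: they have to be found in the camera images.
- mould_base: Two-part grey-painted mould box on a dark steel base plate (236 x 112 x 10 mm), bolted down. Origin: on the bench right below the lever's hinge axis. Its x axis is the draw direction, from the keeper towards the lever; y runs across, along cross-bar and hinge axis; z up. The steel keeper stands on the sliding end half, at the -x end; the lever is hinged on the fixed half.
- deck (a point): Point on the flat top of the box, 80 mm wide and 56 mm above the bench, on the fixed half, under the middle of the handle when that lies flat. The end half's top is level with it.
- slot_nominal (a point): Nominal middle of the mouth of the keeper's slot (moves with the end half), 90 mm above the bench. The true slot lies up to 7.5 mm either way of it along mould_base x, as the keeper is screwed on through long holes: this setting is not measured and must be felt or seen. The slot runs across the 18 mm wide keeper along y, 10.5 mm wide at the mouth, 12 mm deep.
- end_half (a joint): Gap (m) between the sliding end half (76 x 80 x 44 mm, with the keeper; slides along -x on guide rods, friction 2.5 N) and the fixed half: 0 = shut, 0.005 to 0.009 at the start, 0.012 at most. Along the keeper from the lever's side: flat nose 27 mm long, 90 mm above the bench; lip, leaning 15 degrees over the slot; slot; upright fence 3 mm thick, its top at 98 mm; rear block, top at 90 mm.
- hinge_axis (a point): Middle of the lever's hinge axis (along the mould_base y axis), 84 mm above the bench. The loop hangs on a pin in the lever 20 mm from this axis towards the handle's end, 1.5 mm below it when the lever is flat. So drawing the cross-bar towards the keeper swings the lever up by itself.
- lever (a joint): Lever angle (rad): 0 = handle flat, pointing along +x, home; 1.57 = upright; 2.7 = stop, leaning to the keeper. Stays put (friction 0.02 Nm). Handle: flat plate 20 mm wide, 66 mm long from the axis, upper face 10 mm above the axis when flat. With the bar hooked, swinging it down draws the end half shut, then stretches the springs (under 8 N at the handle); past centre in the last 0.1 rad.
- handle_tip (a point): Rounded end of the lever's handle (8 mm thick, 20 mm wide): middle of its rolled edge, 62 mm from the hinge axis.
- bar_mid (a point): Centre of the loop's steel cross-bar: flat section 7 mm wide, 5 mm thick, along the mould_base y axis, a 10 mm ball at each end. Pinch it from above by its balls, 50 mm across; it pivots there. The loop's two legs, 30 mm apart, pass either side of the keeper; 70 mm from pin to bar. At the start the bar lies on the keeper's nose, 93 mm above the bench; on the slot's floor it is at 81 mm.
- crossbar (a joint): Stretch (m) of the loop's two springs (together 700 N/m): 0 = slack, 0.024 at most. With the bar hooked and the lever home it is 0.004 to 0.02 according to the keeper's setting; unhooked it is 0.
- bearing_a: Bystander: sealed ball bearing, 62 mm across, 16 mm high, lying flat near the box. Origin: centre of its underside.
- threadlock: Bystander: small bottle with a nozzle, 30 mm across, 92 mm high, standing near the box. Origin: centre of its underside.
- insul_tape: Bystander: roll of black tape, 62 mm across, 19 mm high, lying flat near the box. Origin: centre of its underside.

How it is judged:
By the outcome, as a careful person would: the job done as asked, in the order asked, and still so for the second after the job is handed in, with the robot touching nothing.
It also fails if it takes over 51 s, if anything falls off the work surface, if the arm or the gripper's body presses on something with over 40 N, if the wrist force passes 120 N, or if a joint passes its speed limit or range.

ROBOT

A 6-joint arm with a two-finger parallel gripper is mounted at the origin on the work surface; the furniture and walls round the work are solid. World frame = base frame: x ahead of the robot, y to its left, z up, the work surface at z = 0. Lengths are in mm, angles in rad, forces in N, time in s.
With the tool pointing down it reaches from about 300 to 775 mm from the base axis. Payload 14.6 kg.
Tool frame: the origin (TCP) lies on the centre line of the jaws, within the pads' length; the fingertips stand 19 mm ahead of it and the grasp point (between the pads) is the TCP (bot.tip_reach is the distance from the TCP to the fingertips, in mm); y points along the fingers, x is the direction in which the jaws open and shut, and the axes are right-handed (so a half turn about y gives the same grasp; the last joint's range is limited). The gripper opens to 85 mm and grips with 20 to 120 N. Pads are 22 mm wide; open, the fingers measure 114 mm over their backs; the gripper's body (76 mm by 85 mm) begins 54 mm behind the grasp point. The pads swing forward as they close: fully open they stand 13 mm farther back than shut.
Start: joints at [-1.282, 0.3, 1.521, -0, 1.321, -0.067], TCP at [191.58, -515.545, 212.481] pointing down, gripper open.
Joint ranges: [-3.03, 3.03], [-0.79, 2.21], [0.23, 2.52], [-1.04, 4.18], [0, 3.07], [-2.55, 2.55]. Speed limits (rad/s): [2.22, 2.22, 2.57, 3.14, 3.14, 3.14].

INTERFACE

Orientations are given as a unit quaternion [w, x, y, z].
In Python, from rig import bot gives the robot as it stands. Calls block until the motion is done:
- bot.move_to(position, orientation): joint-space move of the TCP to a pose.
- bot.servo_line(position, attitude=None, speed=150, until_force=None): straight line of the TCP; attitude=None keeps the orientation; speed is the mean speed in mm/s. With until_force (N) it stops when the force on the tool has changed by that much, and returns True; else False.
- bot.move_joints(angles): joint-space move.
- bot.move_gripper(opening, grip_force=None): finger opening in mm; grip_force is the grip in N (None keeps the last); returns when the fingers have stopped.
- bot.dwell(seconds).
- bot.ik(position, orientation): joint angles nearest the present ones, or None.
- bot.read_state(): the state.
- bot.read_camera(name): name is "side" or "top"; returns a dict with "image" (400x640x3 uint8, blue, green, red), "depth" (400x640 float32, mm along the optical axis (not along the pixel's ray), 0 where there is no reading), "fovy" (degrees; the focal length in pixels is half the picture's height over the tangent of half this angle, whatever the lens; pixels are square), "cx", "cy" (the principal point, pixels), "eye" and "attitude" of the camera in the world. Camera axes: x right, y down, z forward; pixel columns grow to the right and rows downward; lengths in mm; the calibration is good to about 2 mm. A picture is of the moment at which its call begins.
A pose or a line that the arm cannot do raises bot.MotionError and nothing moves.
- bot.finish_job(): hands the job in, once; it reports no verdict.
The state is a dict: "clock": time; "joint_positions": joint angles; "qvel": joint speeds; "effort": joint torques, N m; "ee_pos": TCP position; "tool_rot": TCP orientation; "ft_force": force on the tool from outside, world axes, zero at the start; "moment": the same for the moment, N m; "grip_width": finger opening in mm.
Only numpy, scipy, OpenCV 4.12 (cv2) and the standard library are available. Lean on these libraries where they do the work, as an engineer would, in place of code of your own. Each camera call takes 0.05 s, during which the arm holds its last target.

## Working session

There is one attempt and no reset: what is moved stays moved. The work goes in short steps, each a Python script; the robot and the scene stay as the last script left them, time stands still between calls to the robot, and variables do not carry over. Pictures are saved under pics/ and viewed, and the job is handed in when it is done.

```bash
ls; mkdir -p pics
cat > h.py <<'E'
import numpy as np, cv2
from rig import bot
from scipy.spatial.transform import Rotation as R
def snap(name,fn=None):
    c=bot.read_camera(name)
    np.savez('last_%s.npz'%name,**{k:np.array(v) for k,v in c.items()})
    if fn: cv2.imwrite('pics/'+fn,c['image'])
    return c
def load(name): 
    d=np.load('last_%s.npz'%name); return {k:d[k] for k in d}
def rot(c):
    a=np.array(c['attitude'],float)
    return a if a.shape==(3,3) else R.from_quat(a[[1,2,3,0]]).as_matrix()
def foc(c): return c['image'].shape[0]/2/np.tan(np.radians(float(c['fovy']))/2)
def ray(c,u,v):
    f=foc(c); return rot(c)@np.array([(u-c['cx'])/f,(v-c['cy'])/f,1.])
def onz(c,u,v,z):
    d=ray(c,u,v); e=np.array(c['eye'],float); return e+d*(z-e[2])/d[2]
def bydepth(c,u,v):
    return np.array(c['eye'])+ray(c,u,v)*c['depth'][int(round(v)),int(round(u))]
def proj(c,p):
    q=rot(c).T@(np.array(p,float)-c['eye']); f=foc(c); return np.array([c['cx']+f*q[0]/q[2],c['cy']+f*q[1]/q[2]])
def cloud(c):
    f=foc(c); v,u=np.mgrid[0:400,0:640]; D=c['depth']
    P=np.stack([(u-c['cx'])/f*D,(v-c['cy'])/f*D,D],-1)@rot(c).T+np.array(c['eye'])
    P[D==0]=np.nan; return P
E
python3 - <<'E'
from h import *
for n in('side','top'):
    c=snap(n,n+'0.png'); print(n,c['fovy'],c['cx'],c['cy'],c['eye'],c['attitude'],(c['depth']>0).mean())
print(bot.read_state())
E
```

```text
pics
side 46.58469611010972 321.65960472613705 196.01096663370177 [  164.19337311 -1085.58733437   485.27653754] [-0.54907785  0.82126269 -0.13543935  0.07548037] 0.99602734375
top 52.35745502724128 320.8270810324613 196.12321029376048 [ 312.94240531 -205.95135287  932.05401561] [ 0.04970084 -0.70022412  0.71168785 -0.02676593] 0.9959375
{'clock': 0.1, 'joint_positions': array([-1.28156627e+00,  3.00436422e-01,  1.52154872e+00, -1.66381403e-06,
        1.32069648e+00, -6.65962027e-02]), 'qvel': array([ 5.37114372e-04, -2.15845146e-03, -8.37557019e-04, -6.45829001e-04,
        6.81274922e-05, -3.45058313e-04]), 'effort': array([ 1.49899490e-03, -5.44369161e+01, -3.62368298e+01, -4.97185806e-05,
        2.98639483e-03, -3.59437774e-05]), 'ee_pos': array([ 191.5308255 , -515.31691672,  211.9540358 ]), 'tool_rot': array([ 0.58083546, -0.58035572,  0.40392054, -0.40331823]), 'ft_force': array([-0.4247491 ,  0.06178606, -1.2630095 ]), 'moment': array([0.03158024, 0.01486378, 0.02004746]), 'grip_width': 85.30294141310259}
```

View pics/side0.png

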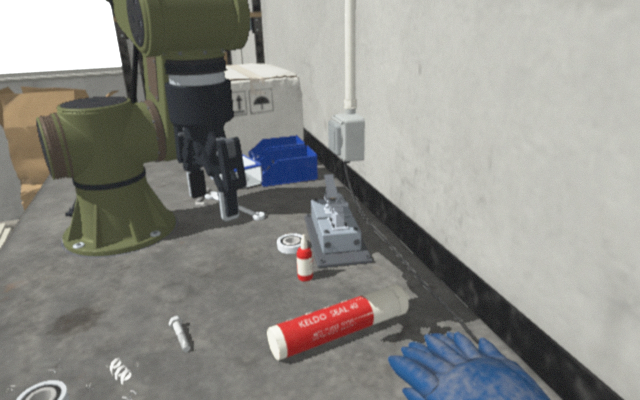

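View pics/top0.png

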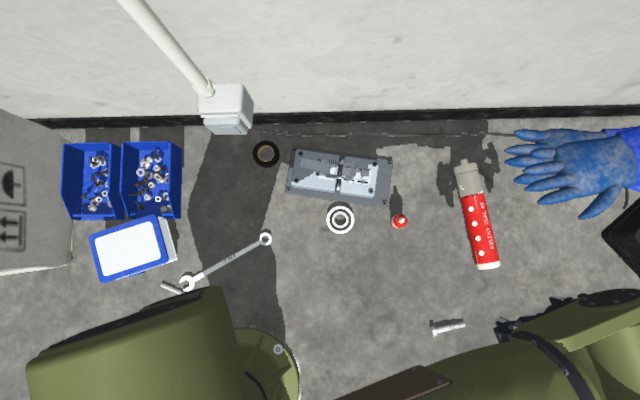

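Side view: the box is at about (338,228), with the bearing (290,243) and red bottle (304,262) beside it. Top view: base plate at (340,176), bearing (340,218), bottle (400,221), tape (266,153). I'll zoom in.

Run:
```python
from h import *
c=load('top'); I=c['image'][135:240,240:420]; cv2.imwrite('pics/top0z.png',cv2.resize(I,None,fx=4.4,fy=4.4,interpolation=cv2.INTER_CUBIC))
s=load('side'); I=s['image'][165:285,265:385]; cv2.imwrite('pics/side0z.png',cv2.resize(I,None,fx=5,fy=5,interpolation=cv2.INTER_CUBIC))
P=cloud(c)
for uv in [(293,149),(391,158),(386,207),(288,190),(300,175),(340,170),(375,182),(340,218),(400,221),(266,153)]:
    print(uv,P[uv[1],uv[0]].round(1), onz(c,*uv,10).round(1))
print(rot(c).round(2)); print(rot(s).round(2))
```

```text
(293, 149) [ 523.1 -114.4   15.1] [ 524.3 -113.8   10. ]
(391, 158) [ 500.2 -340.2    0.6] [ 498.3 -338.8   10. ]
(386, 207) [ 385.9 -323.7   10.8] [ 386.  -323.9   10. ]
(288, 190) [ 428.  -102.4   16.3] [ 428.8 -101.7   10. ]
(300, 175) [ 455.4 -133.4   57.1] [ 463.1 -129.5   10. ]
(340, 170) [ 472.5 -221.5   12. ] [ 472.8 -221.6   10. ]
(375, 182) [ 436.9 -295.9   56.8] [ 443.5 -300.7   10. ]
(340, 218) [ 363.2 -219.6    1.2] [ 362.8 -219.4   10. ]
(400, 221) [ 350.6 -342.4   83.3] [ 353.8 -354.2   10. ]
(266, 153) [517.8 -49.8   2.9] [516.2 -51.   10. ]
[[-0.01 -0.99  0.11]
 [-1.    0.02  0.03]
 [-0.03 -0.11 -0.99]]
[[ 0.95 -0.14  0.27]
 [-0.31 -0.36  0.88]
 [-0.02 -0.92 -0.39]]
```

View pics/top0z.png

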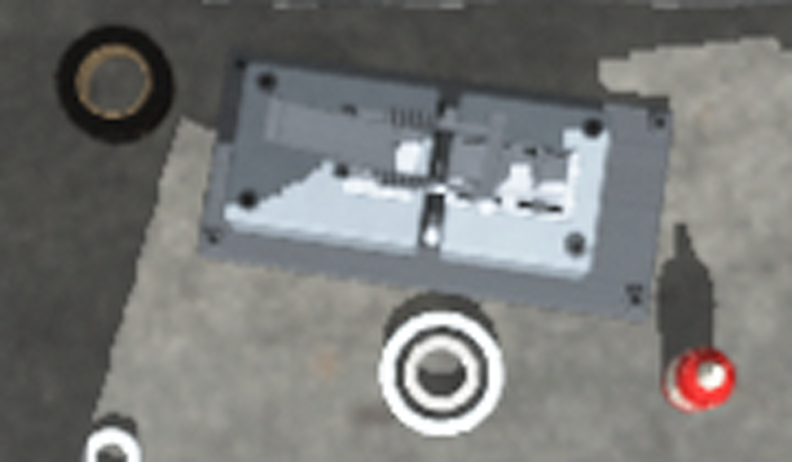

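View pics/side0z.png

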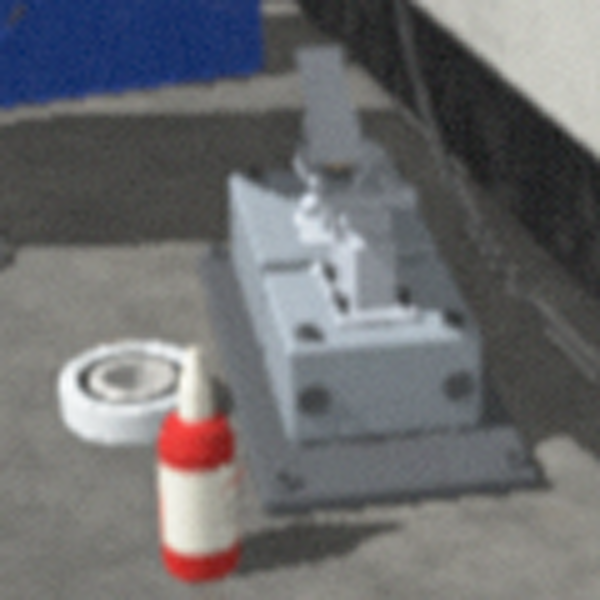

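Run:
```python
from h import *
c=load('top');P=cloud(c)
X,Y,Z=P[...,0],P[...,1],P[...,2]
reg=(X>370)&(X<545)&(Y>-350)&(Y<-85)
fl=(X>300)&(X<350)&(Y>-330)&(Y<-200); print('floor z',np.nanmedian(Z[fl]),np.nanstd(Z[fl]))
for lo,hi in((6,14),(50,62)):
    m=(reg&(Z>lo)&(Z<hi)).astype(np.uint8)
    if lo==6: m=(reg&(Z>6)).astype(np.uint8)
    m=cv2.morphologyEx(m,cv2.MORPH_OPEN,np.ones((3,3)))
    n,l,st,_=cv2.connectedComponentsWithStats(m); k=1+np.argmax(st[1:,4]); mm=l==k
    pts=P[mm][:,:2].astype(np.float32)
    print(lo,hi,mm.sum(),cv2.minAreaRect(pts),np.median(Z[mm]))
# corners of plate on pixels
mm=reg&(Z>80)
for z0 in range(60,150,8):
    m=reg&(Z>z0)&(Z<=z0+8)
    if m.sum(): print(z0,m.sum(),P[m].mean(0).round(1),X[m].min().round(),X[m].max().round(),Y[m].min().round(),Y[m].max().round())
s=load('side');Q=cloud(s);X,Y,Z=Q[...,0],Q[...,1],Q[...,2]
reg=(X>370)&(X<545)&(Y>-350)&(Y<-85)
for z0 in range(50,170,8):
    m=reg&(Z>z0)&(Z<=z0+8)
    if m.sum(): print('s',z0,m.sum(),Q[m].mean(0).round(1),X[m].min().round(),X[m].max().round(),Y[m].min().round(),Y[m].max().round())
```

```text
floor z 1.2833142218194666 5.48204833036038
6 14 4946 ((458.0366516113281, -217.5196533203125), (235.9207763671875, 112.24633026123047), 80.77515411376953) 55.62316359387722
50 62 1074 ((466.4113464355469, -166.85159301757812), (100.88957977294922, 80.20088958740234), 80.60523986816406) 56.811022140434716
60 234 [ 454.5 -227.1   61.6] 411.0 506.0 -299.0 -121.0
68 17 [ 447.2 -249.9   72.3] 440.0 468.0 -276.0 -199.0
76 56 [ 450.5 -253.    79.3] 440.0 471.0 -275.0 -197.0
84 134 [ 453.  -245.1   89.8] 440.0 473.0 -278.0 -176.0
92 374 [ 457.6 -216.2   96.2] 430.0 482.0 -278.0 -164.0
100 93 [ 464.1 -181.7  103.7] 442.0 476.0 -265.0 -164.0
108 73 [ 466.7 -162.9  112. ] 457.0 479.0 -175.0 -151.0
116 61 [ 469.  -149.5  119.5] 460.0 479.0 -161.0 -137.0
124 26 [ 470.6 -142.5  125.5] 460.0 479.0 -149.0 -139.0
s 50 849 [ 451.6 -232.5   54.3] 408.0 513.0 -309.0 -114.0
s 58 154 [ 448.2 -261.2   60.3] 414.0 481.0 -302.0 -122.0
s 66 45 [ 447.9 -269.3   70.2] 441.0 457.0 -285.0 -200.0
s 74 58 [ 451.5 -258.    78.6] 441.0 473.0 -284.0 -195.0
s 82 117 [ 454.5 -248.3   87. ] 433.0 478.0 -284.0 -171.0
s 90 228 [ 458.3 -222.7   93.7] 431.0 483.0 -274.0 -170.0
s 98 59 [ 465.7 -180.8  101.6] 433.0 478.0 -245.0 -171.0
s 106 53 [ 467.9 -164.5  109.7] 459.0 478.0 -175.0 -152.0
s 114 45 [ 470.7 -150.9  117.7] 461.0 481.0 -162.0 -143.0
s 122 9 [ 471.5 -145.2  122.7] 464.0 480.0 -152.0 -140.0
```

```bash
cat >> h.py <<'E'
C0=np.array([458.04,-217.52]); yaw=np.radians(80.7)
E1=np.array([np.cos(yaw),np.sin(yaw)]); N1=np.array([-E1[1],E1[0]])
def tom(P): # to plate frame (u along mould x, v along y) centred on plate
    d=P[...,:2]-C0; return np.stack([d@E1,d@N1,P[...,2]],-1)
def tow(u,v,z): 
    p=C0+u*E1+v*N1; return np.array([p[0],p[1],z])
E
python3 - <<'E'
from h import *
for n in('top','side'):
    c=load(n);M=tom(cloud(c))
    U,V,Z=M[...,0],M[...,1],M[...,2]
    print(n)
    for lo,hi in((-7,7),):
        m=(abs(V)<8)&(Z>50)&(U>-118)&(U<118)&(Z<150)
        b=np.round(U[m]/2).astype(int); z=Z[m]
        for k in np.unique(b): 
            q=np.sort(z[b==k]); print(k*2,len(q),q[[0,len(q)//2,-1]].round(0),end=' | ')
    print()
    m=(abs(V)>17)&(abs(V)<32)&(Z>82)&(Z<150)&(abs(U)<118)
    print(np.c_[M[m],].round(0).tolist())
E
```

```text
top
-82 3 [53. 54. 54.] | -80 6 [55. 57. 58.] | -78 8 [55. 57. 59.] | -76 6 [54. 57. 59.] | -74 7 [55. 57. 58.] | -72 6 [56. 57. 58.] | -70 6 [55. 58. 59.] | -68 6 [58. 61. 61.] | -66 7 [58. 61. 64.] | -64 1 [62. 62. 62.] | -62 6 [59. 91. 92.] | -60 8 [89. 91. 93.] | -58 8 [88. 90. 92.] | -56 8 [89. 92. 92.] | -54 7 [86. 91. 92.] | -52 6 [88. 92. 94.] | -50 7 [ 91.  92. 100.] | -48 7 [ 97.  99. 103.] | -46 9 [77. 80. 99.] | -44 8 [76. 78. 80.] | -42 7 [75. 80. 80.] | -40 7 [77. 79. 81.] | -38 6 [75. 80. 83.] | -36 7 [76. 79. 89.] | -34 6 [88. 90. 92.] | -32 8 [89. 91. 92.] | -30 7 [88. 92. 95.] | -28 7 [96. 97. 99.] | -26 8 [ 95.  97. 100.] | -24 8 [94. 97. 98.] | -22 8 [90. 94. 97.] | -20 7 [90. 91. 93.] | -18 7 [88. 90. 93.] | -16 8 [88. 92. 94.] | -14 7 [87. 90. 92.] | -12 7 [90. 90. 92.] | -10 7 [88. 91. 94.] | -8 6 [89. 91. 94.] | -6 6 [88. 91. 94.] | 2 6 [50. 51. 56.] | 4 5 [51. 52. 55.] | 6 6 [55. 57. 59.] | 8 6 [55. 59. 60.] | 10 5 [57. 57. 60.] | 12 6 [60. 61. 61.] | 14 6 [57. 61. 63.] | 16 5 [58. 58. 62.] | 18 5 [60. 60. 61.] | 20 7 [58. 68. 86.] | 22 9 [60. 81. 96.] | 24 1
[... 4184 characters left out ...]
0, 93.0], [-12.0, -17.0, 94.0], [-16.0, -19.0, 93.0], [-21.0, -18.0, 93.0], [-28.0, -19.0, 96.0], [-29.0, -20.0, 96.0], [-31.0, -22.0, 97.0], [-28.0, -25.0, 95.0], [-31.0, 20.0, 98.0], [-26.0, 17.0, 96.0], [-31.0, -18.0, 95.0], [-29.0, -21.0, 94.0], [-32.0, -22.0, 95.0], [-30.0, -24.0, 94.0], [-28.0, 22.0, 95.0], [-30.0, 20.0, 96.0], [-28.0, 18.0, 94.0], [-28.0, -18.0, 91.0], [-32.0, -20.0, 93.0], [-33.0, -22.0, 93.0], [-30.0, -25.0, 91.0], [-28.0, 22.0, 93.0], [-31.0, 20.0, 94.0], [-31.0, 18.0, 93.0], [-30.0, -18.0, 90.0], [-30.0, -20.0, 90.0], [-31.0, -22.0, 90.0], [-28.0, -25.0, 88.0], [-31.0, 22.0, 91.0], [-33.0, 20.0, 92.0], [-33.0, 18.0, 92.0], [-30.0, 20.0, 89.0], [-32.0, 18.0, 89.0]]
```

The profile is clear. In plate coordinates along the draw axis, the rear block spans −62..−50 and the fence −50..−47. The slot mouth is −46..−35.5, so its centre is about −41. The bar is at −26 and the hinge at about +26 (lever about 0.5 rad, which fits the 70 mm loop). The plate measures 236x112 mm, matching the spec. Next I'll pinch the bar.

```bash
cat >> h.py <<'E'
def quat(sgn=1,tilt=0.0):
    # tool y down (tilted about mould y), x along +-N1
    x=sgn*np.array([N1[0],N1[1],0]); e=np.array([E1[0],E1[1],0])
    y=np.array([0,0,-1.])*np.cos(tilt)+e*np.sin(tilt)
    z=np.cross(x,y); q=R.from_matrix(np.c_[x,y,z]).as_quat(); return q[[3,0,1,2]]
def st(tag=''):
    s=bot.read_state(); m=tom(np.array(s['ee_pos'])); f=s['ft_force']
    print(tag,'t%.2f'%s['clock'],'uvz',m.round(1),'f_uvz',np.round([f[:2]@E1,f[:2]@N1,f[2]],1),'w%.1f'%s['grip_width'],flush=True); return s
E
python3 - <<'E'
from h import *
print(bot.tip_reach,bot.read_state()['clock'])
for s in(1,-1): print(s,bot.ik(tow(-26,0,150),quat(s)),bot.ik(tow(-26,0,90),quat(s)),bot.ik(tow(40,0,90),quat(s)))
E
```

```text
19.0 0.1
1 None None None
-1 [-5.63039844e-01  2.84048057e-01  1.69399452e+00 -4.44089210e-16
  1.16355007e+00 -4.00724224e-01] [-5.63039844e-01  3.61876311e-01  1.74663471e+00 -4.44089210e-16
  1.03308163e+00 -4.00724224e-01] [-4.39670547e-01  3.27278376e-01  1.79494321e+00 -4.44089210e-16
  1.01937107e+00 -2.77354927e-01]
```

Run:
```python
from h import *
q=quat(-1)
bot.move_to(tow(-26,0,160),q); st('above')
bot.servo_line(tow(-26,0,90),speed=60,until_force=6); st('down')
snap('side','side1.png'); snap('top','top1.png')
for n,(a,b,c,d) in dict(side=(165,285,265,385),top=(120,240,240,420)).items():
    I=load(n)['image'][a:b,c:d]; cv2.imwrite('pics/%s1z.png'%n,cv2.resize(I,None,fx=4.4,fy=4.4,interpolation=cv2.INTER_CUBIC))
```

```text
above t1.52 uvz [-2.680e+01  1.000e-01  1.601e+02] f_uvz [-0.7 -0.3 -1.1] w85.4
down t2.84 uvz [-26.1  -0.2  90.4] f_uvz [-0.4  0.2  0.9] w85.3
```

View pics/side1z.png

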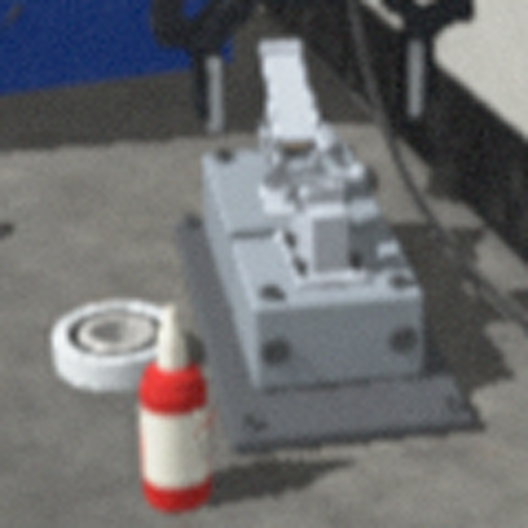

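View pics/top1z.png

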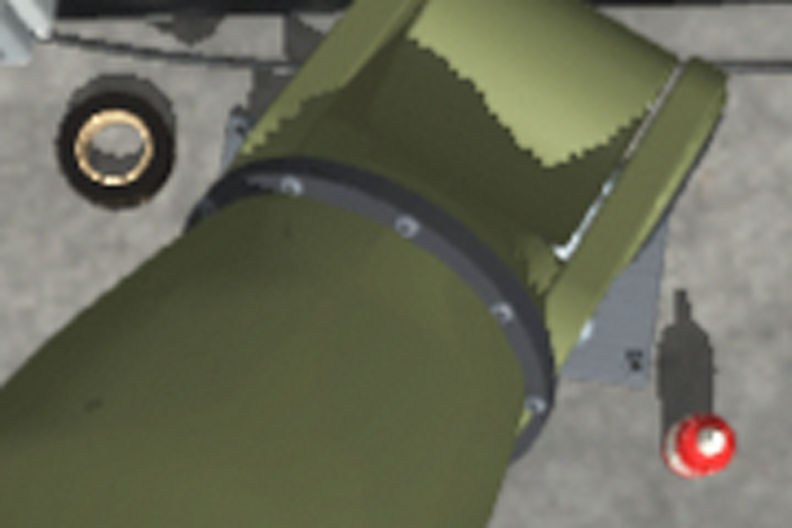

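Side view: open fingertips at zoom pixels (215,130) and (415,110), straddling the keeper. The top view is blocked by the forearm. I'll check the fingertip heights before closing.

Run:
```python
from h import *
c=load('side');M=tom(cloud(c))
for (a,b) in ((215,128),(215,100),(415,110),(415,85),(278,180),(360,168),(325,205)):
    u,v=int(265+a/4.4),int(165+b/4.4); print((u,v),M[v-1:v+2,u-1:u+2].reshape(-1,3).round(0).tolist()[::4])
for p in((-26,43,84),(-26,-43,84),(-26,25,93),(-26,-25,93)): print(p,proj(c,tow(*p)).round(1), ((proj(c,tow(*p))-[265,165])*4.4).round())
```

```text
(313, 194) [[-30.0, 48.0, 125.0], [-37.0, 47.0, 125.0], [-36.0, 45.0, 123.0]]
(313, 187) [[-33.0, 48.0, 141.0], [-38.0, 47.0, 141.0], [-37.0, 45.0, 138.0]]
(359, 190) [[-38.0, -46.0, 129.0], [-38.0, -48.0, 127.0], [186.0, -102.0, 31.0]]
(359, 184) [[-36.0, -46.0, 141.0], [-38.0, -48.0, 140.0], [-36.0, -51.0, 137.0]]
(328, 205) [[-27.0, 17.0, 96.0], [-30.0, 16.0, 95.0], [-31.0, 14.0, 93.0]]
(346, 203) [[70.0, -40.0, 55.0], [-30.0, -22.0, 96.0], [-34.0, -24.0, 95.0]]
(338, 211) [[-52.0, 1.0, 92.0], [-49.0, -2.0, 88.0], [-56.0, -3.0, 89.0]]
(-26, 43, 84) [314.9 210.1] [220. 199.]
(-26, -43, 84) [355.2 206.8] [397. 184.]
(-26, 25, 93) [323.3 205.5] [257. 178.]
(-26, -25, 93) [346.8 203.5] [360. 170.]
```

The side picture puts the tips at z≈122, not the expected ~84. I'll take another picture to see whether it was stale.

Run:
```python
from h import *
st(); c=snap('side'); st()
I=c['image'][165:285,265:385]; cv2.imwrite('pics/side2z.png',cv2.resize(I,None,fx=4.4,fy=4.4,interpolation=cv2.INTER_CUBIC))
M=tom(cloud(c)); m=(abs(abs(M[...,1])-48)<12)&(M[...,0]<10)&(M[...,0]>-60)&(M[...,2]>65)&(M[...,2]<150)
print(m.sum()); 
for s in(1,-1):
    k=m&(s*M[...,1]>0); print(s,M[k].min(0).round(),M[k].max(0).round())
```

```text
t2.94 uvz [-26.1  -0.2  90.4] f_uvz [ 0.3 -0.1  0.1] w85.4
 t2.99 uvz [-26.1  -0.1  90.3] f_uvz [ 0.1  0.6 -0.9] w85.1
184
1 [-40.  42. 121.] [-18.  55. 150.]
-1 [-41. -58. 122.] [-17. -43. 150.]
```

View pics/side2z.png

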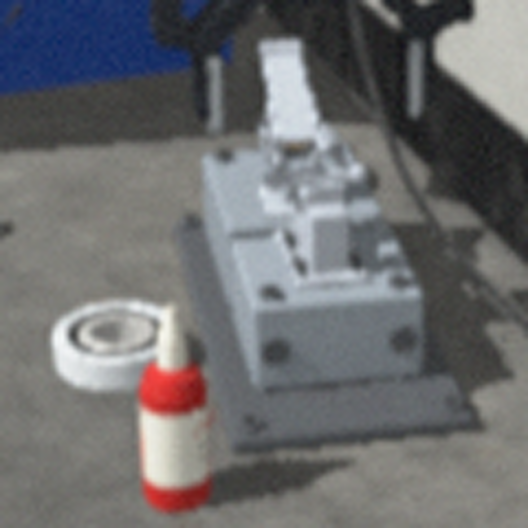

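Run:
```python
from h import *
I=cv2.imread('pics/side0.png')
c=load('side')
# expected tip location at start: TCP (191.6,-515.5,212.5); same camera calibration
s=R.from_quat([-.58035572,.40392054,-.40331823,.58083546]).as_matrix(); print(s.round(2))
x=s[:,0]
for dz in(-19,-6,0,20,31):
    for k in(-46,46): print(dz,k,proj(c,np.array([191.58,-515.5,212.5+dz])+k*x).round(0))
M=cloud(c)
# top of jaw structure now: profile of everything of robot near u,-26
m=tom(M); k=(abs(m[...,0]+26)<60)&(abs(m[...,1])<80)&(m[...,2]>100)&(m[...,2]<300)
for z in range(100,300,10):
    kk=k&(m[...,2]>z)&(m[...,2]<=z+10)
    if kk.sum(): print(z,kk.sum(),m[kk].min(0).round(),m[kk].max(0).round())
```

```text
[[ 0.35 -0.    0.94]
 [-0.94  0.    0.35]
 [-0.   -1.    0.  ]]
-19 -46 [202. 229.]
-19 46 [233. 254.]
-6 -46 [201. 221.]
-6 46 [232. 245.]
0 -46 [200. 217.]
0 46 [232. 240.]
20 -46 [198. 204.]
20 46 [230. 226.]
31 -46 [197. 196.]
31 46 [229. 218.]
100 2 [ 33. -12. 101.] [ 34.  -6. 102.]
120 39 [-39. -56. 121.] [-17.  53. 129.]
130 71 [-41. -56. 130.] [-18.  55. 140.]
140 74 [-41. -58. 140.] [-17.  55. 150.]
150 78 [-41. -58. 150.] [-16.  56. 160.]
160 98 [-42. -73. 160.] [-32.  70. 170.]
170 209 [-44. -75. 170.] [-14.  73. 180.]
180 264 [-47. -73. 180.] [ -8.  72. 190.]
190 231 [-47. -73. 190.] [-12.  71. 200.]
200 269 [-49. -70. 200.] [-19.  69. 210.]
210 348 [-48. -70. 210.] [-14.  68. 220.]
220 298 [-42. -68. 220.] [-13.  67. 230.]
230 97 [-65. -36. 230.] [-23.  36. 240.]
240 194 [-67. -35. 240.] [-27.  36. 250.]
250 192 [-66. -35. 250.] [-28.  36. 260.]
260 193 [-68. -34. 260.] [-29.  36. 270.]
270 202 [-68. -35. 270.] [-22.  36. 280.]
280 221 [-67. -35. 280.] [ -5.  36. 290.]
290 169 [-64. -33. 290.] [-21.  34. 300.]
```

Run:
```python
from h import *
I=cv2.imread('pics/side0.png')[120:240,150:290]; cv2.imwrite('pics/s0g.png',cv2.resize(I,None,fx=4,fy=4))
I=cv2.imread('pics/side1.png')[100:220,270:410]; cv2.imwrite('pics/s1g.png',cv2.resize(I,None,fx=4,fy=4))
```

```text
(no output)
```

View pics/s0g.png

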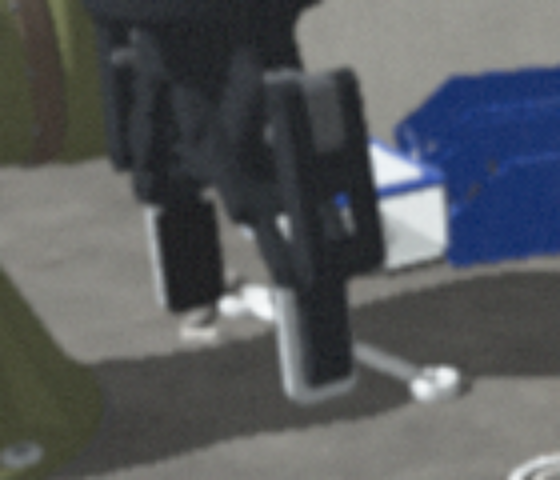

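View pics/s1g.png

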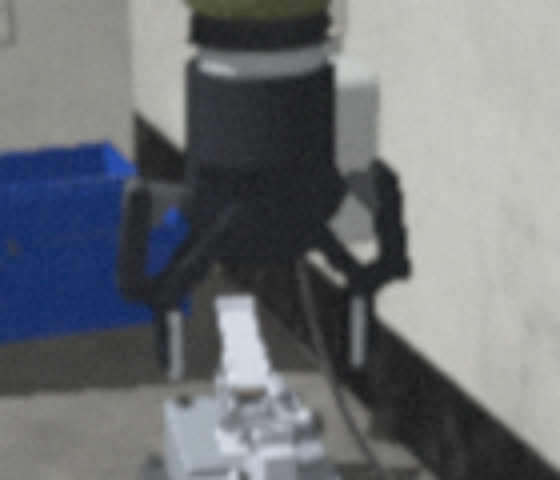

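Before and after the move, the real tips stand about 31 mm above the reported TCP height, and some of that is the open-jaw swing-back. The fingers are clear of the bar here, so I'll close to near the pinch width and measure the tips again.

Run:
```python
from h import *
bot.move_gripper(58,20); st()
c=snap('side'); I=c['image'][100:220,270:410]; cv2.imwrite('pics/s3g.png',cv2.resize(I,None,fx=4,fy=4))
m=tom(cloud(c)); k=(abs(m[...,0]+26)<25)&(abs(m[...,1])<60)&(abs(m[...,1])>25)&(m[...,2]>60)&(m[...,2]<170)
for z in range(60,160,4):
    for s in (1,-1):
        kk=k&(m[...,2]>z)&(m[...,2]<=z+4)&(s*m[...,1]>0)
        if kk.sum(): print(z,s,kk.sum(),m[kk].min(0).round(),m[kk].max(0).round())
```

```text
t3.38 uvz [-26.  -0.  90.] f_uvz [ 0.2  0.5 -1.2] w58.0
112 1 5 [-38.  29. 115.] [-31.  35. 116.]
112 -1 8 [-37. -36. 113.] [-23. -30. 116.]
116 1 8 [-38.  29. 118.] [-32.  38. 120.]
116 -1 8 [-39. -39. 117.] [-24. -30. 119.]
120 1 11 [-43.  29. 121.] [-32.  40. 124.]
120 -1 16 [-39. -43. 121.] [-22. -30. 124.]
124 1 16 [-40.  28. 124.] [-21.  42. 128.]
124 -1 16 [-39. -43. 124.] [-22. -30. 128.]
128 1 13 [-40.  28. 128.] [-30.  40. 132.]
128 -1 14 [-39. -43. 129.] [-24. -30. 132.]
132 1 15 [-39.  29. 132.] [-25.  42. 136.]
132 -1 14 [-38. -43. 132.] [-24. -30. 136.]
136 1 14 [-39.  28. 136.] [-26.  42. 140.]
136 -1 12 [-40. -43. 136.] [-25. -30. 140.]
140 1 14 [-40.  29. 141.] [-27.  41. 144.]
140 -1 15 [-39. -43. 140.] [-24. -30. 144.]
144 1 15 [-39.  28. 144.] [-29.  41. 148.]
144 -1 13 [-39. -43. 144.] [-22. -30. 148.]
148 1 10 [-39.  29. 148.] [-30.  42. 150.]
148 -1 18 [-39. -45. 148.] [-21. -30. 152.]
152 1 13 [-39.  30. 153.] [-32.  46. 155.]
152 -1 15 [-39. -51. 153.] [-25. -32. 156.]
156 1 24 [-41.  30. 156.] [-33.  56. 160.]
156 -1 22 [-43. -57. 156.] [-17. -31. 160.]
```

View pics/s3g.png

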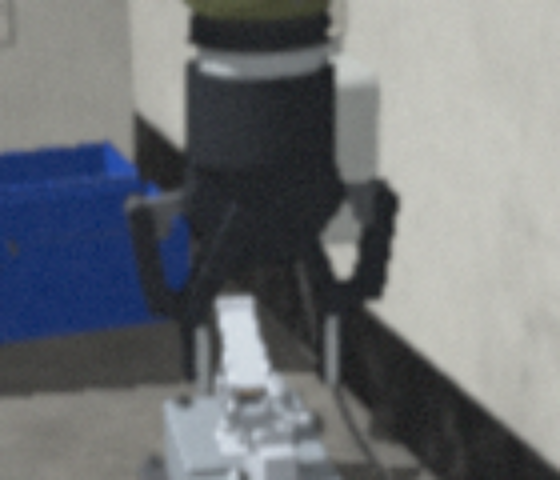

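Tips measure z≈113 with the reported TCP at 90, and the pads span z 113–152 (39 mm, twice the stated 19). So the real grasp point is about 43 mm behind the reported TCP. Along u and v the pads agree with the bar. I'll command 40 mm lower, guarded, and check again.

Run:
```python
from h import *
print(bot.ik(tow(-26,0,45),quat(-1)) is not None)
bot.servo_line(tow(-26,0,53),speed=50,until_force=5); st('down')
c=snap('side'); I=c['image'][130:250,270:410]; cv2.imwrite('pics/s4g.png',cv2.resize(I,None,fx=4,fy=4))
m=tom(cloud(c)); k=(abs(m[...,0]+26)<20)&(abs(m[...,1])<45)&(abs(m[...,1])>27)&(m[...,2]>60)&(m[...,2]<170)
for s in (1,-1):
        kk=k&(s*m[...,1]>0)
        print(s,kk.sum(),m[kk].min(0).round(),m[kk].max(0).round())
```

```text
True
down t4.33 uvz [-26.1  -0.2  53.2] f_uvz [ 0.6  0.  -0.5] w58.2
1 260 [-46.  27.  77.] [ -8.  45. 169.]
-1 230 [-45. -45.  75.] [-17. -27. 170.]
```

View pics/s4g.png

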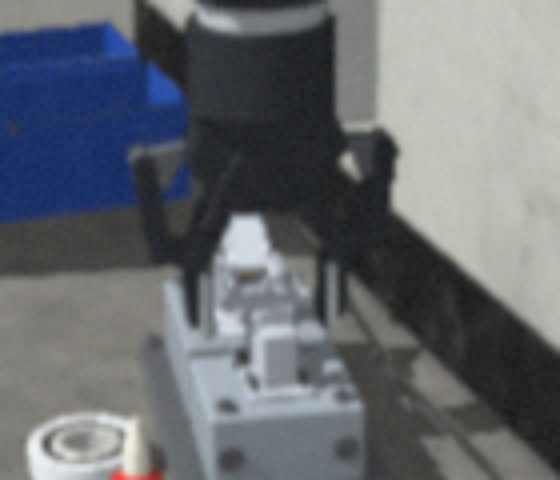

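Fingertips are at (200,330) and (330,320), at z≈76, either side of the bar's balls. Closing gently.

Run:
```python
from h import *
bot.move_gripper(46,20); st('grip')
bot.dwell(0.1); st()
```

```text
grip t4.62 uvz [-26.2  -0.5  53.6] f_uvz [ 0.6 -1.9  4.6] w47.8
 t4.72 uvz [-26.2  -0.5  53.6] f_uvz [ 0.1 -2.5  5.9] w47.6
```

Run:
```python
from h import *
bot.servo_line(tow(-26.2,-0.3,60),speed=40); st('lift')
c=snap('side'); I=c['image'][130:250,270:410]; cv2.imwrite('pics/s5g.png',cv2.resize(I,None,fx=4,fy=4))
m=tom(cloud(c)); k=(abs(m[...,0]+26)<20)&(abs(m[...,1])<45)&(abs(m[...,1])>15)&(m[...,2]>60)&(m[...,2]<130)
for s in (1,-1):
        kk=k&(s*m[...,1]>0)
        print(s,kk.sum(),m[kk].min(0).round(),m[kk].max(0).round())
```

```text
lift t5.05 uvz [-26.2  -0.4  60. ] f_uvz [-0.2 -3.7 -1. ] w47.4
1 171 [-43.  16.  82.] [-16.  45. 130.]
-1 197 [-42. -45.  80.] [ -7. -16. 130.]
```

View pics/s5g.png

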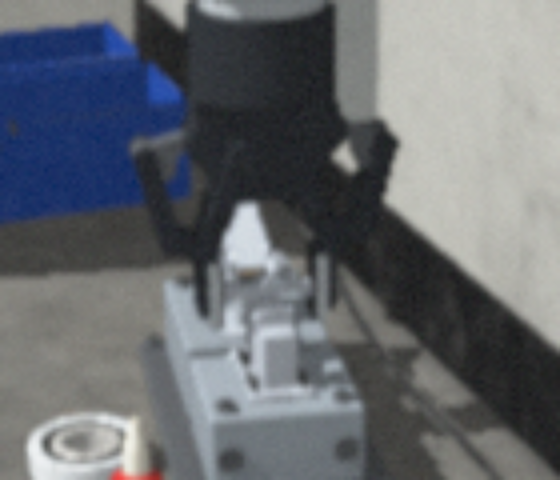

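The bar is up in the jaws at about z 99 (slot and fence visible below at (260,330)). Now I'll carry it over the lip to the measured slot centre, guarded, and feel down.

Run:
```python
from h import *
r=bot.servo_line(tow(-41,-0.9,60.5),speed=25,until_force=7); st('over %s'%r)
if not r:
    r=bot.servo_line(tow(-41,-0.9,42.5),speed=15,until_force=5); st('down %s'%r)
c=snap('side'); I=c['image'][130:250,270:410]; cv2.imwrite('pics/s6g.png',cv2.resize(I,None,fx=4,fy=4))
```

```text
over False t5.84 uvz [-41.   -0.7  60.4] f_uvz [ 1.4 -0.8  0.4] w47.5
down False t7.19 uvz [-41.   -0.9  42.6] f_uvz [0.2 0.2 0.7] w47.5
```

View pics/s6g.png

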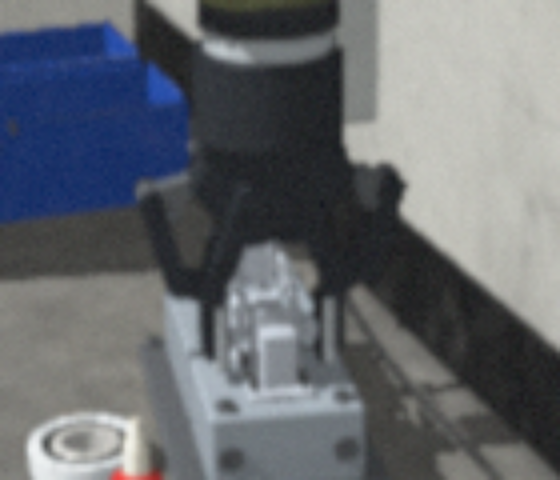

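No contact on the way down: the bar is at about 82 mm, in the slot between fence and lip. I'll confirm the hook with a gentle tug towards the lever.

Run:
```python
from h import *
r=bot.servo_line(tow(-41,-0.9,41.8),speed=15,until_force=4); st('floor %s'%r)
r=bot.servo_line(tow(-34,-0.9,42.0),speed=8,until_force=2.5); st('tug %s'%r)
```

```text
floor False t7.49 uvz [-41.   -0.9  41.8] f_uvz [0.5 0.4 0.1] w47.8
tug True t8.01 uvz [-37.8  -0.8  41.7] f_uvz [-0.1 -1.2  1.3] w47.9
```

Run:
```python
from h import *
for u in(-37,-36,-35):
    r=bot.servo_line(tow(u,-0.9,41.8),speed=8,until_force=6); st('tug %s'%r)
```

```text
tug False t8.28 uvz [-37.1  -0.9  41.8] f_uvz [-2.4  0.9  1.5] w47.8
tug False t8.55 uvz [-36.   -0.9  41.8] f_uvz [-3.1 -0.1  0.7] w47.7
tug False t8.82 uvz [-34.9  -0.9  41.8] f_uvz [-3.2 -0.2  0.7] w47.5
```

It's hooked: the tug stays at about 3 N, which is the end half dragging. Release, lift clear, and look.

Run:
```python
from h import *
bot.move_gripper(62,20); st('open')
bot.servo_line(tow(-36,-0.9,130),speed=120,until_force=8); st('up')
bot.move_to(tow(-75,0,190),quat(-1));bot.move_gripper(0,20); st('closed')
s=snap('side','side7.png'); c=snap('top','top7.png')
I=s['image'][120:260,270:410]; cv2.imwrite('pics/s7g.png',cv2.resize(I,None,fx=4,fy=4))
for n,c in(('top',c),('side',s)):
    m=tom(cloud(c)); U,V,Z=m[...,0],m[...,1],m[...,2]; k=(abs(V)<8)&(Z>60)&(U>-64)&(U<100)&(Z<165)
    b=np.round(U[k]/2).astype(int); z=Z[k]; print(n)
    for j in np.unique(b): q=np.sort(z[b==j]); print(j*2,q[[0,len(q)//2,-1]].round(0),end='|')
    k=(abs(U+75)<30)&(abs(V)<30)&(Z>165)&(Z<220); print('\ngripper',n,k.sum(),m[k].min(0) if k.sum() else'')
```

```text
open t9.12 uvz [-34.8  -0.8  41.7] f_uvz [0.4 0.6 0.2] w61.5
up t10.00 uvz [-35.9  -0.5 129.3] f_uvz [-0.6  0.9 -0.5] w62.1
closed t11.00 uvz [-74.9  -0.  189.9] f_uvz [ 0.3 -0.5  0.2] w0.0
top
96 [60. 60. 60.]|
gripper top 0 
side
-64 [66. 77. 86.]|-62 [61. 78. 90.]|-60 [61. 74. 89.]|-58 [60. 77. 89.]|-56 [74. 89. 89.]|-54 [88. 88. 89.]|-52 [67. 81. 89.]|-50 [60. 91. 97.]|-48 [62. 92. 96.]|-46 [87. 92. 96.]|-44 [96. 96. 96.]|-42 [67. 74. 74.]|-40 [80. 83. 83.]|-38 [61. 71. 78.]|-36 [68. 83. 83.]|-34 [87. 87. 87.]|-32 [84. 84. 84.]|-28 [82. 84. 87.]|-26 [88. 88. 88.]|-24 [61. 78. 89.]|-22 [88. 88. 89.]|-20 [88. 89. 89.]|-18 [89. 89. 89.]|-16 [88. 88. 88.]|-14 [74. 87. 89.]|-12 [60. 87. 89.]|-10 [63. 88. 89.]|-8 [88. 89. 89.]|-6 [88. 88. 88.]|-4 [88. 88. 88.]|12 [94. 94. 94.]|14 [ 86.  91. 100.]|16 [ 69.  95. 116.]|18 [ 84. 104. 126.]|20 [ 82. 107. 125.]|22 [ 80. 119. 134.]|24 [115. 132. 148.]|26 [127. 140. 147.]|28 [130. 146. 149.]|30 [130. 138. 149.]|
gripper side 62 [-88.3862505  -14.6296798  209.21928081]
```

View pics/s7g.png

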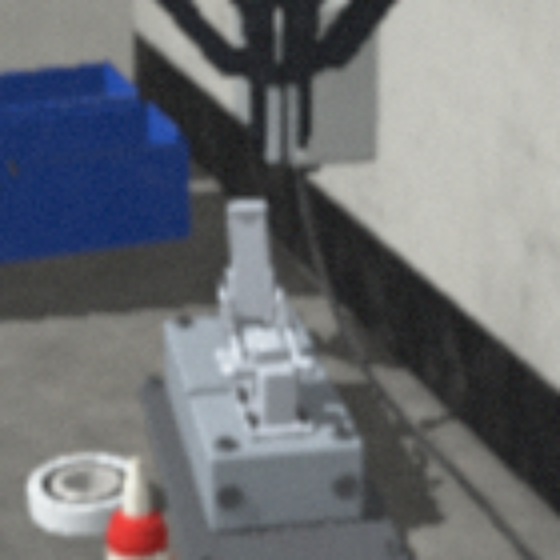

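View pics/top7.png

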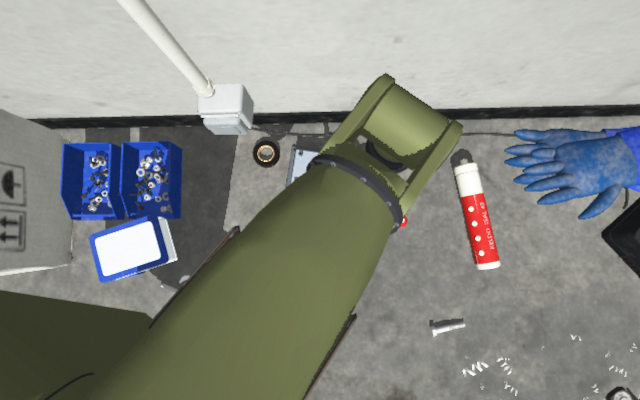

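The side view shows the bar in the keeper's slot behind the lip, and the lever upright at about 1.4 rad with its end at (247,205). Closed fingertips measure 19 mm above the reported TCP, and I'll use that. Next I push the lever's upper face along its arc with the closed fingertips.

```bash
cat >> h.py <<'E'
HU,HZ,S=26.,84.,54.
def arc(th,pen=0):
    u=HU+S*np.cos(th)-(10-pen)*np.sin(th); z=HZ+S*np.sin(th)+(10-pen)*np.cos(th)
    return tow(u-11,0,z-19)
E
python3 - <<'E'
from h import *
bot.servo_line(tow(-20,0,118),speed=120,until_force=8); st('pre')
p=tom(arc(1.3)); r=bot.servo_line(tow(p[0],0,118),speed=25,until_force=3); st('contact %s'%r)
for th in np.arange(1.3,0.45,-0.12):
    p=arc(th)
    if tom(p)[0]<tom(np.array(bot.read_state()['ee_pos']))[0]: continue
    r=bot.servo_line(p,speed=30,until_force=12); s=st('th%.2f %s'%(th,r))
    if r or np.linalg.norm(s['ft_force'])>16: break
s=snap('side','side8.png'); I=s['image'][120:260,270:410]; cv2.imwrite('pics/s8g.png',cv2.resize(I,None,fx=4,fy=4))
E
```

```text
pre t12.01 uvz [-20.4  -0.3 118.6] f_uvz [ 0.7 -0.1 -0.1] w0.0
contact False t13.75 uvz [ 19.8  -0.  118. ] f_uvz [-0.1 -0.1 -0.8] w-0.0
th1.30 False t14.00 uvz [ 1.980e+01 -1.000e-01  1.199e+02] f_uvz [ 0.2  0.8 -0.2] w-0.3
th1.18 False t14.37 uvz [ 26.6   0.  118.7] f_uvz [0.3 1.4 0.7] w-0.4
th1.06 False t14.73 uvz [ 32.9   0.  116.9] f_uvz [-0.8 -0.4  0.9] w0.4
th0.94 False t15.10 uvz [ 39.    0.  114.4] f_uvz [-0.2  0.5 -0.3] w0.1
th0.82 False t15.47 uvz [ 44.7   0.  111.2] f_uvz [ 0.1 -0.2 -0. ] w-0.4
th0.70 False t15.83 uvz [5.000e+01 1.000e-01 1.073e+02] f_uvz [ 0.1 -0.  -0.1] w0.1
th0.58 False t16.20 uvz [5.490e+01 1.000e-01 1.028e+02] f_uvz [-0.1 -0.1  0.1] w0.0
th0.46 False t16.57 uvz [59.1  0.1 97.8] f_uvz [-0.2  0.4 -0.5] w-0.1
```

View pics/s8g.png

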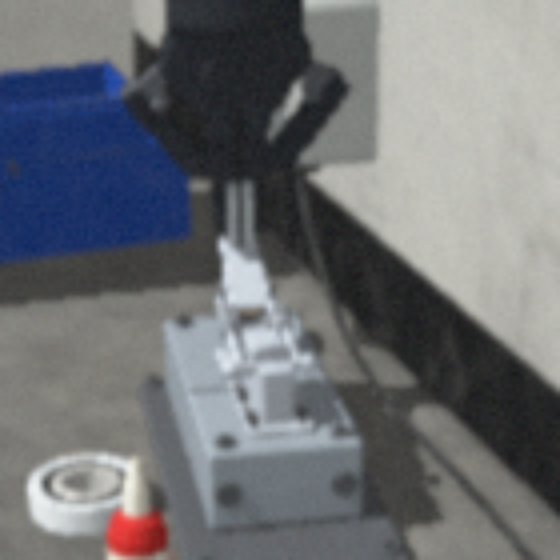

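Run:
```python
from h import *
c=load('side') if 0 else snap('side'); m=tom(cloud(c)); U,V,Z=m[...,0],m[...,1],m[...,2]
k=(abs(V)<20)&(Z>84)&(U>0)&(U<120)&(Z<190)
for z in range(84,190,5):
    kk=k&(Z>z)&(Z<=z+5)
    if kk.sum(): print(z,kk.sum(),m[kk].min(0).round(),np.median(m[kk],0).round(),m[kk].max(0).round())
I=c['image'][170:210,315:350]; cv2.imwrite('pics/s9g.png',cv2.resize(I,None,fx=15,fy=15,interpolation=cv2.INTER_CUBIC))
```

```text
84 37 [  0. -18.  84.] [14.  4. 87.] [38. 18. 89.]
89 72 [  2. -20.  89.] [21.  1. 91.] [47. 16. 94.]
94 43 [ 19. -14.  94.] [30. -1. 96.] [40. 10. 99.]
99 41 [ 29. -13.  99.] [ 39.  -2. 102.] [ 47.   9. 104.]
104 37 [ 43. -12. 104.] [ 52.  -2. 106.] [ 61.   8. 109.]
109 20 [ 55. -11. 109.] [ 60.   1. 111.] [ 68.   8. 114.]
114 8 [ 47.  -6. 114.] [ 49.   2. 118.] [ 73.   8. 119.]
119 17 [ 44. -11. 120.] [ 49.  -0. 122.] [ 54.   9. 124.]
124 26 [ 46. -14. 124.] [ 50.  -1. 127.] [ 56.  11. 129.]
129 25 [ 45. -14. 129.] [ 50.   2. 132.] [ 56.  13. 134.]
134 27 [ 46. -14. 134.] [ 50.  -0. 136.] [ 54.  13. 139.]
139 31 [ 43. -14. 139.] [ 50.  -0. 142.] [ 55.  13. 144.]
144 29 [ 45. -14. 144.] [ 50.  -1. 147.] [ 58.  13. 149.]
149 27 [ 47. -14. 149.] [ 50.  -2. 152.] [ 61.  13. 154.]
154 30 [ 43. -19. 154.] [ 49.  -1. 157.] [ 62.  19. 159.]
159 43 [ 41. -19. 159.] [ 48.  -3. 162.] [ 68.  19. 164.]
164 40 [ 44. -19. 164.] [ 49.   3. 167.] [ 69.  20. 169.]
169 38 [ 44. -20. 169.] [ 47.  -4. 171.] [ 69.  19. 174.]
174 27 [ 44. -16. 174.] [ 47.  -4. 176.] [ 71.  15. 179.]
179 31 [ 40. -15. 180.] [ 44.  -5. 182.] [ 73.  15. 184.]
184 32 [ 38. -17. 184.] [ 42.  -5. 186.] [ 65.  15. 189.]
189 4 [ 42.  -5. 189.] [ 46.   8. 189.] [ 54.  16. 190.]
```

View pics/s9g.png

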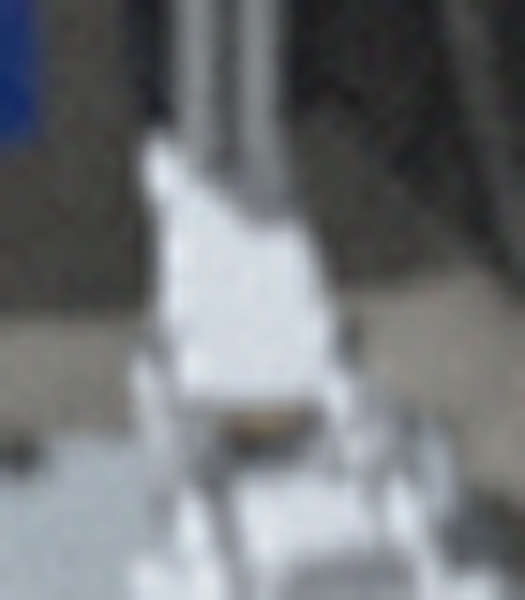

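The fingertips rest on the handle's upper face: pads end at (235,190), and the lever slope of about 0.45 rad matches the plan. Continuing down to home.

Run:
```python
from h import *
ok=True
for th in (0.36,0.28,0.2,0.14,0.08,0.03,0.0):
    r=bot.servo_line(arc(th),speed=25,until_force=10); s=st('th%.2f %s'%(th,r))
    if np.linalg.norm(s['ft_force'])>18: ok=False;break
if ok:
    p=tom(arc(0)); r=bot.servo_line(tow(p[0],0,p[2]-4),speed=10,until_force=8); st('press %s'%r)
```

```text
th0.36 False t17.03 uvz [62.1  0.1 93.2] f_uvz [ 0.1 -0.7 -0.3] w-0.2
th0.28 False t17.36 uvz [64.2  0.1 89.4] f_uvz [-0.3 -0.2 -0.1] w-0.1
th0.20 False t17.68 uvz [66.   0.1 85.4] f_uvz [ 0.3 -1.  -0.4] w-0.0
th0.14 False t17.97 uvz [67.1  0.1 82.3] f_uvz [ 0.5 -0.4  1. ] w-0.3
th0.08 False t18.25 uvz [68.1  0.1 79.1] f_uvz [-0.1 -0.  -0.9] w0.1
th0.03 False t18.51 uvz [68.7  0.1 76.5] f_uvz [-0.   0.2  0.4] w-0.3
th0.00 False t18.76 uvz [69.  -0.2 75.2] f_uvz [-0.3  0.3  3.3] w0.4
press True t18.98 uvz [69.  -0.3 75.1] f_uvz [0.8 2.1 7.5] w0.2
```

Firm stop exactly at the expected home height, but almost no force on the way down. I'll back off and check that the bar is still hooked and the gap shut.

Run:
```python
from h import *
bot.servo_line(tow(69,0,150),speed=150); bot.move_joints([-1.28,.3,1.52,0,1.32,-.067]); st('away')
s=snap('side','side9.png'); c=snap('top','top9.png')
I=c['image'][135:240,240:420]; cv2.imwrite('pics/top9z.png',cv2.resize(I,None,fx=4.4,fy=4.4,interpolation=cv2.INTER_CUBIC))
I=s['image'][165:285,265:385]; cv2.imwrite('pics/side9z.png',cv2.resize(I,None,fx=5,fy=5,interpolation=cv2.INTER_CUBIC))
m=tom(cloud(c)); U,V,Z=m[...,0],m[...,1],m[...,2]; k=(abs(V)<8)&(Z>30)&(U>-85)&(U<100)&(Z<165)
b=np.round(U[k]/2).astype(int); z=Z[k]
for j in np.unique(b): q=np.sort(z[b==j]); print(j*2,q[[0,len(q)//2,-1]].round(0),end='|')
k=(abs(V)>18)&(abs(V)<26)&(Z>70)&(U>-70)&(U<-10);print('balls',m[k].round(0).tolist())
```

```text
away t21.32 uvz [-336.7  213.   212.6] f_uvz [ 0.2 -0.6  0.9] w0.1
-76 [54. 57. 57.]|-74 [55. 57. 58.]|-72 [54. 57. 60.]|-70 [55. 57. 57.]|-68 [55. 57. 58.]|-66 [55. 57. 59.]|-64 [56. 58. 60.]|-62 [59. 61. 64.]|-60 [58. 61. 64.]|-58 [61. 62. 62.]|-56 [89. 92. 93.]|-54 [88. 90. 93.]|-52 [88. 92. 92.]|-50 [90. 91. 92.]|-48 [88. 91. 95.]|-46 [90. 91. 92.]|-44 [ 90.  98. 100.]|-42 [ 78.  98. 100.]|-40 [75. 79. 80.]|-38 [77. 79. 81.]|-36 [79. 84. 87.]|-34 [85. 86. 86.]|-32 [83. 86. 89.]|-30 [83. 90. 92.]|-28 [89. 91. 92.]|-26 [90. 90. 91.]|-24 [88. 91. 93.]|-22 [90. 91. 93.]|-20 [88. 93. 93.]|-18 [88. 90. 93.]|-16 [88. 91. 92.]|-14 [89. 90. 93.]|-12 [89. 91. 93.]|-10 [90. 91. 93.]|-8 [90. 92. 93.]|-6 [89. 91. 92.]|-4 [90. 91. 94.]|-2 [87. 91. 93.]|0 [33. 51. 90.]|2 [48. 52. 55.]|4 [51. 56. 56.]|6 [55. 56. 57.]|8 [57. 57. 60.]|10 [53. 58. 61.]|12 [60. 61. 65.]|14 [58. 61. 63.]|16 [56. 60. 62.]|18 [60. 61. 62.]|20 [58. 69. 85.]|22 [58. 68. 87.]|24 [59. 86. 91.]|26 [86. 88. 93.]|28 [92. 94. 96.]|30 [92. 94. 96.]|32 [94. 95. 98.]|34 [94. 95. 98.]|36 [94. 95. 97.]|38 [92. 97. 97.]|40 [94. 95. 
[... 338 characters left out ...]
. 97.]|82 [57. 95. 97.]|84 [55. 93. 98.]|86 [57. 96. 99.]|88 [54. 97. 99.]|90 [58. 95. 98.]|92 [59. 95. 95.]|94 [57. 58. 58.]|96 [55. 55. 60.]|98 [54. 56. 57.]|100 [54. 56. 58.]|balls [[-29.0, -23.0, 84.0], [-31.0, -23.0, 86.0], [-33.0, -24.0, 87.0], [-30.0, -21.0, 86.0], [-32.0, -21.0, 86.0], [-34.0, -21.0, 90.0], [-36.0, -21.0, 90.0], [-30.0, -19.0, 87.0], [-32.0, -19.0, 86.0], [-34.0, -19.0, 88.0], [-36.0, -20.0, 85.0], [-36.0, -18.0, 83.0], [-29.0, 20.0, 85.0], [-31.0, 20.0, 89.0], [-33.0, 20.0, 87.0], [-35.0, 19.0, 87.0], [-37.0, 19.0, 85.0], [-31.0, 22.0, 86.0], [-33.0, 21.0, 86.0], [-35.0, 21.0, 87.0], [-38.0, 20.0, 84.0], [-32.0, 24.0, 86.0], [-34.0, 24.0, 87.0], [-36.0, 23.0, 83.0]]
```

View pics/top9z.png

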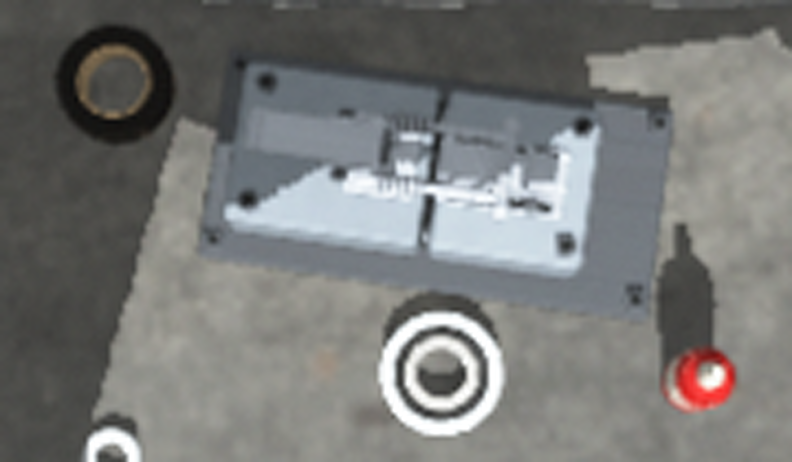

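View pics/side9z.png

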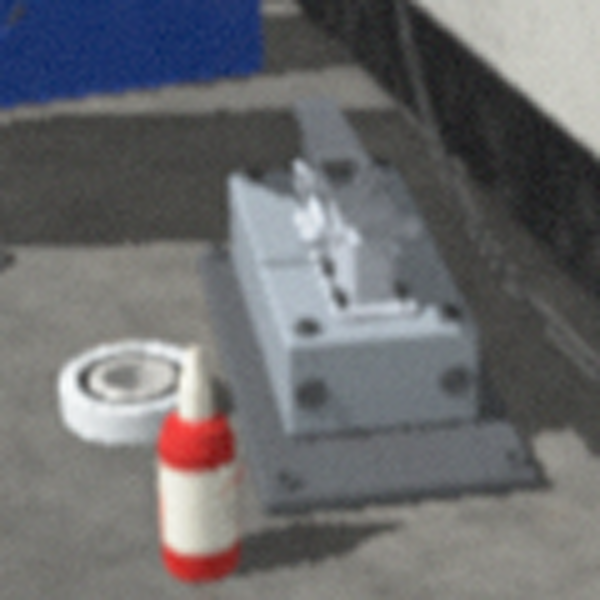

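Run:
```python
from h import *
a=cv2.imread('pics/top0.png');b=cv2.imread('pics/top9.png');c=load('top')
for v in(-30,30,-36):
    for n,I in(('before',a),('after',b)):
        g=cv2.cvtColor(I,cv2.COLOR_BGR2GRAY)
        print(v,n,[int(g[tuple(np.round(proj(c,tow(u,v,56))[::-1]).astype(int))]) for u in range(-12,14,1)])
m=tom(cloud(c))
for v in(-30,30):
    k=(abs(m[...,1]-v)<8)&(abs(m[...,0])<14); o=np.argsort(m[k][:,0]); print(v,m[k][o][:,[0,2]].round(0).astype(int).tolist())
```

```text
-30 before [115, 115, 116, 116, 110, 110, 116, 116, 132, 132, 115, 115, 115, 53, 53, 66, 66, 107, 107, 110, 110, 107, 107, 107, 106, 106]
-30 after [116, 116, 116, 116, 116, 116, 114, 114, 113, 113, 97, 97, 97, 52, 52, 67, 67, 107, 107, 111, 111, 110, 110, 110, 109, 109]
30 before [218, 218, 209, 209, 163, 163, 173, 173, 230, 230, 213, 213, 213, 107, 107, 122, 122, 198, 198, 207, 207, 207, 207, 207, 209, 209]
30 after [216, 216, 217, 217, 217, 217, 212, 212, 179, 179, 119, 119, 119, 105, 105, 120, 120, 199, 199, 206, 206, 207, 207, 207, 209, 209]
-36 before [116, 116, 109, 109, 109, 83, 83, 62, 62, 61, 61, 58, 58, 63, 63, 63, 88, 88, 109, 109, 107, 111, 110, 110, 109, 109]
-36 after [116, 116, 116, 116, 116, 116, 116, 113, 113, 94, 94, 60, 60, 63, 63, 63, 87, 87, 108, 108, 109, 110, 110, 110, 111, 111]
-30 [[-14, 57], [-13, 57], [-13, 58], [-13, 59], [-13, 56], [-12, 58], [-12, 56], [-12, 57], [-11, 58], [-11, 55], [-11, 57], [-10, 58], [-10, 55], [-10, 60], [-9, 58], [-9, 58], [-9, 57], [-9, 56], [-8, 58], [-8, 57], [-8, 57], [-7, 58], [-7, 59], [-6, 58], [-6, 55], [-6, 55], [-5, 61
[... 738 characters left out ...]
[-7, 55], [-7, 56], [-7, 58], [-6, 55], [-6, 58], [-6, 58], [-5, 58], [-5, 56], [-5, 56], [-4, 54], [-4, 57], [-4, 59], [-3, 58], [-3, 57], [-3, 57], [-3, 55], [-2, 54], [-2, 54], [-2, 57], [-1, 56], [-1, 39], [0, 39], [0, 11], [0, 35], [1, 9], [1, 38], [1, 45], [1, 51], [2, 52], [2, 52], [2, 50], [2, 10], [3, 13], [3, 50], [3, 31], [3, 52], [3, 53], [4, 54], [4, 55], [4, 54], [5, 37], [5, 18], [5, 56], [5, 58], [5, 56], [5, 56], [6, 57], [6, 58], [6, 56], [7, 58], [7, 57], [7, 56], [8, 56], [8, 56], [8, 56], [8, 58], [9, 55], [9, 58], [9, 56], [10, 57], [10, 59], [10, 59], [11, 55], [11, 57], [11, 57], [11, 60], [12, 56], [12, 57], [12, 59], [13, 56], [13, 57], [13, 57], [14, 56], [14, 60]]
```

Run:
```python
from h import *
D=[];G=[]
for i in range(12):
    c=bot.read_camera('top'); D.append(c['depth']);G.append(c['image'])
d=np.array(D); d[d==0]=np.nan; c['depth']=np.nanmedian(d,0).astype(np.float32); c['image']=np.mean(G,0).astype(np.uint8)
np.savez('last_top.npz',**{k:np.array(v) for k,v in c.items()})
m=tom(cloud(c)); U,V,Z=m[...,0],m[...,1],m[...,2]
# rows of pixels across slit
for r in range(158,196,3):
    out=[]
    for x in range(330,346):
        out.append('%d'%Z[r,x])
    print(r,'v%.0f'%V[r,338],'u%.0f..%.0f'%(U[r,330],U[r,345]),out)
k=(abs(Z-57)<2.5)&(abs(V)<40)&(abs(V)>27)
print('end half rear/front',U[k&(U<-2)].min(),'fixed front..rear',U[k&(U>4)].min(),U[k].max())
I=c['image'][150:200,325:350]; cv2.imwrite('pics/slit.png',cv2.resize(I,None,fx=12,fy=12,interpolation=cv2.INTER_NEAREST))
```

```text
158 v-33 u23..-9 ['56', '56', '57', '56', '56', '56', '57', '57', '57', '52', '52', '10', '56', '57', '56', '56']
161 v-26 u21..-10 ['86', '85', '86', '56', '57', '57', '56', '56', '56', '52', '38', '54', '57', '57', '57', '57']
164 v-14 u20..-11 ['85', '86', '85', '87', '86', '86', '86', '88', '85', '85', '86', '84', '85', '85', '85', '86']
167 v-14 u20..-12 ['80', '59', '59', '60', '60', '57', '56', '55', '53', '52', '90', '90', '90', '90', '91', '89']
170 v-7 u19..-13 ['59', '59', '59', '59', '60', '56', '56', '53', '51', '11', '90', '91', '90', '90', '90', '91']
173 v-1 u18..-14 ['60', '60', '60', '60', '57', '56', '56', '52', '51', '90', '91', '91', '91', '91', '91', '91']
176 v-1 u16..-15 ['87', '87', '87', '87', '87', '87', '85', '52', '10', '72', '74', '74', '78', '80', '82', '82']
179 v17 u16..-16 ['59', '83', '83', '85', '85', '85', '52', '52', '83', '83', '84', '84', '85', '85', '86', '85']
182 v19 u16..-17 ['56', '57', '56', '57', '56', '56', '52', '25', '55', '57', '56', '56', '57', '57', '57', '56']
185 v26 u15..-18 ['57', '56', '57', '57', '56', '53', '52', '10', '56', '57', '57', '56', '56', '56', '57', '57']
188 v33 u14..-18 ['57', '56', '57', '57', '56', '51', '47', '54', '56', '57', '57', '56', '57', '56', '56', '56']
191 v39 u13..-19 ['41', '43', '46', '48', '37', '11', '10', '53', '56', '56', '55', '56', '56', '57', '57', '57']
194 v40 u13..-21 ['11', '11', '10', '11', '10', '11', '11', '11', '11', '11', '10', '10', '17', '20', '24', '27']
end half rear/front -618.2034595421375 fixed front..rear 4.474891912336961 708.158500339279
```

View pics/slit.png

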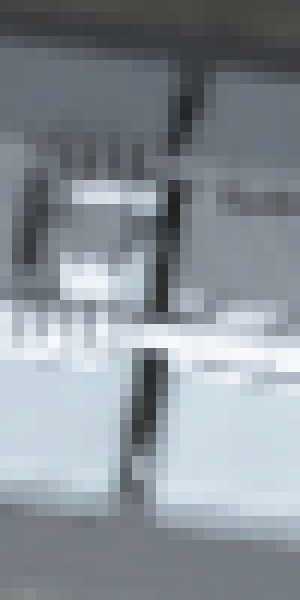

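Run:
```python
from h import *
c=load('top'); m=tom(cloud(c)); U,V,Z=m[...,0],m[...,1],m[...,2]
k=(abs(V)<8)&(U>30)&(U<90)&(Z>85); print('lever slope',np.polyfit(U[k],Z[k],1),)
k=(abs(abs(V)-22)<4)&(U>-50)&(U<-20)&(Z>80); print('balls',U[k].min(),U[k].max(),U[k].mean(),Z[k].max())
st(); bot.finish_job()
```

```text
lever slope [1.70243090e-02 9.41354785e+01]
balls -37.51634027144917 -28.893631862210615 -32.845519420820146 88.29076437717299
 t22.02 uvz [-337.3  213.8  212.9] f_uvz [-0.1 -0.4 -0.2] w0.2
the job is handed in; nothing more can be done
```

The latch is closed and I handed the job in at about 22 s, with the arm clear of everything. One check on the gap between the box halves was not clear-cut (last point below).

I pinched the cross-bar by its balls and lifted it over the lip. It dropped into the slot without touching anything, and a tug of about 3 N confirmed it was hooked. I then pushed the lever over its arc with the closed fingertips, down onto its stop. The highest force I read was about 8 N, on the lever at that stop.

**Last checks**
- **Lever:** the handle is flat, with a measured slope of about 0.02 rad, which is camera noise. Its top face is at about 94 mm, as expected for home.
- **Hook:** the bar sits behind the lip at about the height of the slot's floor. The springs are stretched by an estimated 9 mm, within the stated 4–20 mm.
- **End half:** it moved about 6 mm towards the fixed half.
- **Bystanders:** the bearing, bottle and tape look unmoved in the final pictures.

**What disagreed**
- **Fingertip position:** the cameras put the fingertips 19 mm (shut) to 31 mm (open) above the reported TCP, not 19 mm below it. I worked from the measured positions.
- **Low lever force:** I felt almost no force while swinging the lever down. That fits the short lever arm and the modest spring pull.
- **Gap between the halves:** a dark seam about one pixel wide (1–2 mm) still shows from above. The spring pull is about 6 N against 2.5 N of friction, so I took it as the joint line rather than an open gap, but I did not check it by touch.

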